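# Slide a lens blank along the rail into the green-marked corner pocket

## Robot

A 6-joint arm with a two-finger parallel gripper is mounted at the origin on a cart in front of the work surface, level with it; the furniture and walls round the work are solid. World frame = base frame: x ahead of the robot, y to its left, z up, the work surface at z = 0. Lengths are in m, angles in rad, forces in N, time in s.
With the tool pointing down it reaches from about 0.275 to 0.975 m from the base axis. Payload 8.4 kg.
Tool frame: the origin (TCP) lies between the finger pads; the fingertips stand bot.tcp_to_tips ahead of it and the grasp point (between the pads) lies 5 mm behind it (bot.tcp_to_tips is the distance from the TCP to the fingertips, in m); z points along the fingers, y is the line along which they close (so a half turn about z gives the same grasp; the last joint's range is limited). The gripper opens to 92 mm and grips with 3 to 60 N. Pads are 20 mm wide; open, the fingers measure 128 mm over their backs; the gripper's body (75 mm by 189 mm) begins 69 mm behind the grasp point.
Start: joints at [-1.179, 0.353, 1.633, -0, 1.155, -0.002], TCP at [0.24, -0.577, 0.229] pointing down, gripper open.
Joint ranges: [-2.63, 2.63], [-0.92, 2.1], [0.06, 2.66], [-1.3, 4.44], [0, 2.69], [-3.02, 3.02]. Speed limits (rad/s): [2.22, 2.22, 2.79, 3.14, 3.14, 3.14].

## Interface

Orientations are given as a rotation vector (axis times angle).
In Python, from bench import status, vision, hand_in, bot gives the robot as it stands.
- The arm moves only by the shell command python3 -m pendant [OPENING] [FORCE], which reads ROWS from standard input. ROWS is a JSON object with one list for each field, all of the same length, 1 to 20, a row being the entries at one place: sx, sy, sz (the shift in m), ax, ay, az (a rotation vector in rad); each row is the pose to reach, as a shift and turn from the pose commanded when the command began, along the tool's axes at that moment; what a row does not reach only later rows make up. A row lasts 1/8 s, in which the tool goes at most 0.0625 m and 0.188 rad, less where a joint would pass 70% of its speed; a pose out of reach is approached as far as the arm can. OPENING is the finger opening in m, set as the command begins (- or left out keeps the last). The fingers move at their own pace and stop on an object; FORCE is the grip in N (left out, the last holds). Time passes only in rows, so rows that do not move let the fingers close. It prints the time, the measured TCP pose, the force, the opening and the grip force at its end. Input that does not fit is refused with a message, and nothing moves.
- status.get_state(): the state, without advancing time (a new reading comes with each control period).
- vision.capture(name): name is "scene" or "top" or "wrist"; returns a dict with "frame" (384x512x3 uint8, red, green, blue), "K" (3x3 intrinsics, pixels), "R" (3x3) and "t" (3): a world point X has camera coordinates R X + t. Camera axes: x right, y down, z forward; pixel columns grow to the right and rows downward; lengths in m; the calibration is good to about 2 mm. A picture is of the moment at which its call begins. There is no depth.
- hand_in(): hands the job in; it is judged then, once.
The state is a dict: "time_s": time; "joint_pos": joint angles; "joint_vel": joint speeds; "tau": joint torques, N m; "tcp_pos": TCP position; "eef_rot": TCP orientation; "ft_force": force on the tool from outside, world axes, zero at the start; "torque": the same for the moment, N m; "finger_gap": finger opening in m; "grip_force": force on a finger pad.
Only numpy, scipy, OpenCV 4.12 (cv2) and the standard library are available. Lean on these libraries where they do the work, as an engineer would, in place of code of your own. Each camera call takes 0.05 s, during which the arm holds its last target. There are 200 camera calls.

## Task

A round lens blank in an orange carrier ring lies in the middle bay of the sorting stage. With the fingertips push it up against the far rail while it is still in the middle bay, then slide it along the rail, keeping it against the rail so that it does not cross the glass window, into the corner pocket marked by the green cap, until it sits against both the rail and the end stop. Only push it, never lift or tip it; leave the bottles and the tape roll where they stand.

Things in the scene. Friction and masses are not known exactly. Their poses are not given: they have to be found in the camera images.
- stage: Fixed flat aluminium stage on the bench, 150 (x) x 320 (y) x 10 mm; origin at the centre of its underside, on the bench; position and yaw vary. Its top is 10 mm above the bench. A rail runs along its far (+x) side, with a corner pocket at each end. End stops: dark bars 14 mm high above the plate, inner faces at stage y = +/-140 mm, from the rail toward the robot to x = -6 mm.
- rail (a point): Top edge of the rail's inner face, mid-length (stage x = +56 mm, y = 0, 14 mm above the plate). The dark steel rail is straight, parallel to the stage's y axis, 320 mm long, 16 mm thick, 14 mm high above the plate.
- blank: Loose round lens blank in an orange carrier ring with a white middle, a disc 40 mm in diameter and 13 mm high, about 50 g, lying flat on the stage in the middle bay, its edge 35 to 80 mm short of the rail. It slides easily on plate and rail (friction about 0.2), but grips on the fingers. Origin at the centre of its underside, on the plate (10 mm above the bench).
- lip_left (a point): Outer end of the straight part of the left pocket's lip, top of its inner face (stage x = +12 mm, |y| = 118 mm, 12 mm above the plate). The lip, 12 mm thick, closes the pocket toward the robot: the pocket is 44 mm wide between lip and rail. From here out to |y| = 113 mm it flares open toward the robot. The pocket is entered only along the rail.
- window_left (a point): Centre of the left glass window, a pale blue pane flush in the plate, with frame 62 (stage x) x 56 mm (y): stage x = -59 to +3 mm, |y| = 52 to 108 mm. It lies between the middle bay and the left pocket; the blank has to pass it on the strip along the rail, at most 8 mm off the rail.
- lip_right (a point): Outer end of the straight part of the right pocket's lip, top of its inner face (stage x = +12 mm, |y| = 118 mm, 12 mm above the plate). The lip, 12 mm thick, closes the pocket toward the robot: the pocket is 44 mm wide between lip and rail. From here out to |y| = 113 mm it flares open toward the robot. The pocket is entered only along the rail.
- window_right (a point): Centre of the right glass window, a pale blue pane flush in the plate, with frame 62 (stage x) x 56 mm (y): stage x = -59 to +3 mm, |y| = 52 to 108 mm. It lies between the middle bay and the right pocket; the blank has to pass it on the strip along the rail, at most 8 mm off the rail.
- bay (a point): Point on the plate in the middle of the bay where the blank's centre is when it touches the rail there (stage x = +36 mm, y = 0). The point's axes are those of the stage: x points squarely to the rail, y along the rail to the left.
- pocket_left (a point): Where the blank's centre is on the plate when fully seated in the left pocket (stage x = +36 mm, y = +120 mm), touching rail and end stop.
- pocket_right (a point): The same for the right pocket (stage x = +36 mm, y = -120 mm).
- cap_green: Fixed green plastic cap, 26 mm in diameter and 34 mm high, standing on the bench just behind one end of the rail (stage x = +92 mm, y = +120 or -120 mm): it marks the pocket to fill. Origin at the centre of its underside.
- cap_red: The like red cap at the other end of the rail: the pocket not to be used.
- amber: Bystander: small brown glass bottle with a black cap, 48 mm in diameter and 95 mm high, loose on the bench behind the rail. Origin at the centre of its underside.
- dropper: Bystander: white dropper bottle with an orange tip, 26 mm in diameter and 83 mm high, loose on the bench behind the rail. Origin at the centre of its underside.
- tape: Bystander: roll of tan tape lying flat, 85 mm in diameter and 19 mm high, loose on the bench on the robot's side of the stage. Origin at the centre of its underside.

How it is judged:
On the way:
1. the blank is against the rail (within 4 mm) in the middle bay (x of blank in the frame of bay above -0.004 m and y of blank in the frame of bay between -0.05 and 0.05 m), for 0.1 s.
At the end, for the whole second after the job is handed in: The blank lies flat and at rest in the pocket on the green cap's side, within 2.5 mm of the rail and 3 mm of the end stop, released (((horizontal distance between cap_green and pocket_left below 0.1 m and x of blank in the frame of pocket_left above -0.0025 m and y of blank in the frame of pocket_left above -0.003 m and horizontal distance between blank and pocket_left below 0.005 m) or (horizontal distance between cap_green and pocket_right below 0.1 m and x of blank in the frame of pocket_right above -0.0025 m and y of blank in the frame of pocket_right below 0.003 m and horizontal distance between blank and pocket_right below 0.005 m)) and z of blank in the frame of bay below 0.002 m and angle between blank's own z axis and vertical below 0.06 rad and linear speed of blank below 0.01 m/s); the robot touches nothing.
It fails at once if the blank was lifted more than 6 mm off the plate (z of blank in the frame of bay above 0.006 m).
It fails at once if the blank was tipped by more than 15 degrees (angle between blank's own z axis and vertical above 0.26 rad).
It fails at once if the blank was more than 8 mm off the rail beside a glass window (x of blank in the frame of bay below -0.008 m and (y of blank in the frame of bay between 0.05 and 0.108 m or y of blank in the frame of bay between -0.108 and -0.05 m)).
It fails at once if a bottle or the tape roll was moved by more than 15 mm (distance of any of amber, dropper, tape from where it was at the start of the episode above 0.015 m).
It also fails if it takes over 48 s, if anything falls off the work surface, if the arm or the gripper's body presses on something with over 40 N, if the wrist force passes 120 N, or if a joint passes its speed limit or range.

## Working session

There is one attempt and no reset: what is moved stays moved. The work goes in short steps, Python scripts to look and compute and a shell command to move; the robot and the scene stay as the last step left them, time stands still between calls to the robot, and variables do not carry over. Pictures are saved under pics/ and viewed, at most 10 in all, crops included, and the job is handed in when it is done.

```bash
mkdir -p pics; ls; python3 - <<'E'
from bench import status, vision, bot
import cv2,numpy as np
s=status.get_state(); print({k:np.round(s[k],3) for k in s}, bot.tcp_to_tips)
for n in("scene","top"):
    c=vision.capture(n); cv2.imwrite(f"pics/{n}0.png",c["frame"][:,:,::-1]); np.savez(f"{n}0.npz",**c)
    print(n,np.round(-c["R"].T@c["t"],3))
E
```

```text
pics
{'time_s': np.float64(0.0), 'joint_pos': array([-1.179,  0.354,  1.634,  0.   ,  1.155, -0.002]), 'joint_vel': array([ 0.   ,  0.   ,  0.002, -0.002, -0.001,  0.   ]), 'tau': array([-0.0000e+00, -5.9384e+01, -3.3422e+01,  7.0000e-02,  2.4000e-02,
       -0.0000e+00]), 'tcp_pos': array([ 0.24 , -0.577,  0.228]), 'eef_rot': array([-3.08 , -0.614,  0.   ]), 'ft_force': array([-0.25 , -0.694, -0.339]), 'torque': array([-0.061, -0.005, -0.048]), 'grip_force': np.float64(0.0), 'finger_gap': np.float64(0.092)} 0.014
scene [ 0.312 -0.544  0.667]
top [ 0.418 -0.005  0.984]
```

View pics/top0.png

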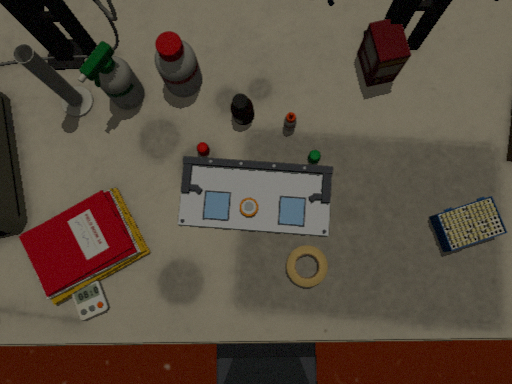

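View pics/scene0.png

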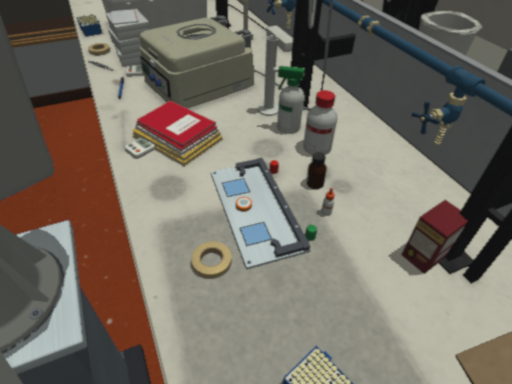

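The top view shows the red cap at px (203,148), the green cap at (314,156), the blank at (249,207), the windows at (217,206) and (292,211), and the tape at (307,267). Green is on image right, which is world −y, so the goal is the right pocket.

```bash
cat > h.py <<'E'
import cv2,numpy as np
def ray(c,uv,z):
    d=c["R"].T@np.linalg.inv(c["K"])@np.array([uv[0],uv[1],1.]); o=-c["R"].T@c["t"]
    return o+d*(z-o[2])/d[2]
def tri(cs,uvs):
    A=np.zeros((3,3));b=np.zeros(3)
    for c,uv in zip(cs,uvs):
        d=c["R"].T@np.linalg.inv(c["K"])@np.array([uv[0],uv[1],1.]);d/=np.linalg.norm(d)
        P=np.eye(3)-np.outer(d,d);A+=P;b+=P@(-c["R"].T@c["t"])
    return np.linalg.solve(A,b)
def blobs(c,lo,hi,amin=15):
    hsv=cv2.cvtColor(np.ascontiguousarray(c["frame"]),cv2.COLOR_RGB2HSV)
    n,l,s,ce=cv2.connectedComponentsWithStats(cv2.inRange(hsv,lo,hi))
    return [(np.round(ce[i],2),s[i][:].tolist()) for i in range(1,n) if s[i][4]>=amin]
BLUE=((98,60,90),(115,200,255));ORANGE=((5,90,100),(18,255,255));GREEN=((60,120,40),(85,255,255));RED=((0,190,60),(4,255,255));TAN=((14,70,100),(24,180,255))
E
python3 - <<'E'
from h import *
for n in("scene","top"):
    c=dict(np.load(n+"0.npz")); print(n)
    for k,m in dict(B=BLUE,O=ORANGE,G=GREEN,R=RED,T=TAN).items():
        for ce,s in blobs(c,*m): 
            if 150<s[0]<350 and 100<s[1]<300: print(k,ce,s,[np.round(ray(c,ce,z)[:2],4) for z in(.01,.023,.034)])
E
```

```text
scene
B [235.38 187.08] [223, 179, 26, 17, 306] [array([0.551 , 0.0971]), array([0.5463, 0.0844]), array([0.5423, 0.0737])]
B [255.12 233.38] [241, 223, 30, 22, 440] [array([ 0.5361, -0.0624]), array([ 0.5316, -0.0719]), array([ 0.5279, -0.08  ])]
O [330.13 193.22] [326, 188, 9, 10, 54] [array([ 0.765 , -0.0182]), array([ 0.7561, -0.0285]), array([ 0.7485, -0.0373])]
O [243.81 204.74] [236, 197, 16, 14, 69] [array([0.5469, 0.0308]), array([0.5423, 0.0194]), array([0.5383, 0.0098])]
G [286.35 108.5 ] [282, 107, 9, 4, 20] [array([0.8458, 0.3808]), array([0.8352, 0.3625]), array([0.8263, 0.347 ])]
G [310.75 231.95] [306, 225, 10, 15, 110] [array([ 0.6555, -0.109 ]), array([ 0.6487, -0.1176]), array([ 0.643 , -0.1249])]
R [273.67 165.9 ] [271, 161, 6, 11, 52] [array([0.6789, 0.1341]), array([0.6716, 0.1207]), array([0.6655, 0.1094])]
T [195.4 148.9] [155, 132, 67, 34, 423] [array([0.5038, 0.2893]), array([0.5   , 0.2728]), array([0.4968, 0.2589])]
T [211.1  258.16] [192, 241, 39, 34, 746] [array([ 0.4215, -0.0873]), array([ 0.4194, -0.0963]), array([ 0.4175, -0.104 ])]
top
B [216.21 205.13] [204, 192, 25, 27, 598] [array([0.5505, 0.0949]), array([0.5487, 0.0936]), array([0.5472, 0.0924])]
B [291.46 210.74] [279, 197, 25, 28, 607] [array([ 0.5353, -0.0644]), array([ 0.5337, -0.0636]), array([ 0.5324, -0.0629])]
O [290.7  115.32] [286, 112, 10, 9, 44] [array([ 0.7454, -0.0693]), array([ 0.741 , -0.0684]), array([ 0.7373, -0.0677])]
O [248.37 206.29] [240, 198, 18, 18, 103] [array([0.5466, 0.0265]), array([0.5449, 0.0261]), array([0.5434, 0.0258])]
G [314.43 154.63] [310, 150, 10, 10, 83] [array([ 0.6558, -0.1175]), array([ 0.6527, -0.116 ]), array([ 0.65  , -0.1148])]
R [201.85 147.04] [197, 142, 11, 10, 73] [array([0.6785, 0.1257]), array([0.675, 0.124]), array([0.6721, 0.1225])]
T [306.88 265.21] [287, 245, 41, 42, 827] [array([ 0.4212, -0.0927]), array([ 0.4212, -0.0915]), array([ 0.4211, -0.0906])]
```

```bash
R=; echo '{"sx": [0.478,0.478,0.478,0.478,0.478,0.478,0.478,0.478,0.478,0.478,0.478,0.478,0.478,0.478,0.478],"sy": [-0.457,-0.457,-0.457,-0.457,-0.457,-0.457,-0.457,-0.457,-0.457,-0.457,-0.457,-0.457,-0.457,-0.457,-0.457],"sz": [0,0,0,0,0,0,0,0,0,0,0,0,0,0,0],"ax": [0,0,0,0,0,0,0,0,0,0,0,0,0,0,0],"ay": [0,0,0,0,0,0,0,0,0,0,0,0,0,0,0],"az": [0.487,0.487,0.487,0.487,0.487,0.487,0.487,0.487,0.487,0.487,0.487,0.487,0.487,0.487,0.487]}' | python3 -m pendant .020
python3 - <<'E'
from bench import status, vision
from h import *
for n in ("wrist","scene"):
    c=vision.capture(n); cv2.imwrite(f"pics/{n}1.png",c["frame"][:,:,::-1]); np.savez(n+"1.npz",**c)
    print(np.round(-c["R"].T@c["t"],3), np.round(c["R"][2],2))
s=status.get_state();print(s["time_s"],s["tcp_pos"],s["eef_rot"],s["finger_gap"])
E
```

```text
time_s: 1.98
tcp_pos: [0.5056, 0.0273, 0.2287]
eef_rot: [3.138, -0.149, 0.0]
ft_force: [0.2, 0.1, -0.1]
finger_gap: 0.02
grip_force: 0.0
[0.582 0.02  0.386] [-0.27  0.02 -0.96]
[ 0.312 -0.544  0.667] [ 0.3   0.65 -0.7 ]
2.075 [0.50576702 0.02759198 0.22869172] [ 3.13808674e+00 -1.48135180e-01  2.47631949e-04] 0.01992549388836802
```

View pics/wrist1.png

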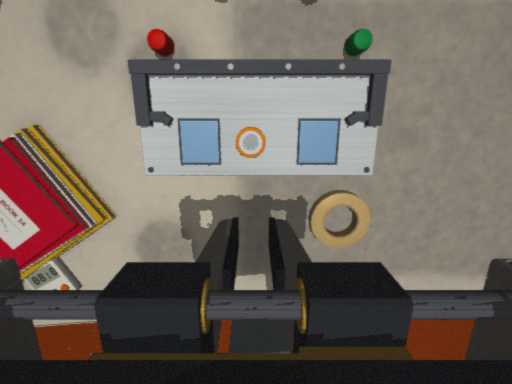

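The wrist view shows the blank's ring at px (251,142), the windows at (200,142) and (318,142), and the rail's lower edge at about row 75. The gripper shadow is clear of them.

```bash
cat > m.py <<'E'
from h import *
def ring(c,box):
    x0,y0,x1,y1=box
    hsv=cv2.cvtColor(np.ascontiguousarray(c["frame"]),cv2.COLOR_RGB2HSV)
    m=cv2.inRange(hsv,(5,90,80),(18,255,255)); k=np.zeros_like(m);k[y0:y1,x0:x1]=m[y0:y1,x0:x1]
    p=cv2.findNonZero(k)
    (e,ax,_)=cv2.fitEllipse(cv2.convexHull(p)); return np.array(e),ax
def stage(c,cols=range(225,290,3)):
    w=[b for b in blobs(c,*BLUE,amin=200)]
    w.sort(key=lambda b:b[0][0]); W=[ray(c,b[0],.01)[:2] for b in w]
    g=cv2.cvtColor(np.ascontiguousarray(c["frame"]),cv2.COLOR_RGB2GRAY).astype(float)
    return W,[b[0] for b in w],g
E
python3 - <<'E'
from m import *
c=dict(np.load("wrist1.npz"));t=dict(np.load("top0.npz"));s=dict(np.load("scene1.npz"))
W,uv,g=stage(c);print("win",W)
e=[ring(c,(225,115,280,170)),ring(t,(235,192,265,222)),ring(s,(228,190,260,220))]
print("ring",e)
print("ring tri wt",tri([c,t],[e[0][0],e[1][0]]),"wts",tri([c,t,s],[x[0] for x in e]), ray(c,e[0][0],.023))
tb=[b for b in blobs(t,*BLUE,amin=200) if b[1][1]>150]; tb.sort(key=lambda b:b[0][0]); sb=[b for b in blobs(s,*BLUE,amin=200) if 220<b[0][0]<280];sb.sort(key=lambda b:b[0][1])
print("win tri",[tri([c,t,s],[uv[i],tb[i][0],sb[i][0]]) for i in(0,1)])
P=[]
for u in range(165,360,5):
    col=g[60:95,u]; i=np.argmax(np.diff(cv2.GaussianBlur(col.reshape(-1,1),(1,3),0).ravel())[4:])+4
    P.append(ray(c,(u,60+i+.5),.01)[:2])
P=np.array(P);vx,vy,x0,y0=cv2.fitLine(P.astype(np.float32),cv2.DIST_HUBER,0,.001,.001).ravel()
if vy<0: vx,vy=-vx,-vy
print("rail dir yaw",np.arctan2(-vx,vy),"pt",x0,y0)
Wc=(W[0]+W[1])/2;d=W[0]-W[1];print("win yaw",np.arctan2(-d[0],d[1]),np.linalg.norm(d))
for yaw in(np.arctan2(-vx,vy),):
    X=np.array([np.cos(yaw),np.sin(yaw)]);Y=np.array([-X[1],X[0]])
    r=X@np.array([x0,y0]);print("rail-win x",r-X@Wc,"(84)  rail-blank x",r-X@ray(c,e[0][0],.023)[:2],"blank y",Y@(ray(c,e[0][0],.023)[:2]-Wc))
    o=X*(r-.056)+Y*(Y@Wc);print("origin",o,"from win",Wc+.028*X)
E
```

```text
win [array([0.55298178, 0.09547574]), array([ 0.53802771, -0.06429145])]
ring [(array([250.18692017, 141.92211914]), (29.78974723815918, 30.401668548583984)), (array([248.3862915 , 206.53961182]), (18.452417373657227, 18.543869018554688)), (array([243.47801208, 203.38354492]), (13.743313789367676, 15.701292991638184))]
ring tri wt [0.54584635 0.02663054 0.01162609] wts [0.54535093 0.02670135 0.01905536] [0.54693478 0.02659671 0.023     ]
win tri [array([0.55135577, 0.09536938, 0.0109808 ]), array([ 0.53634632, -0.06391747,  0.01083249])]
rail dir yaw -0.090681046 pt 0.62479204 -0.0037538982
win yaw -0.0933271830280874 0.1604655083816351
rail-win x 0.08071341094184692 (84)  rail-blank x 0.08028578911065709 blank y 0.011088843219613946
origin [0.5701166  0.01335418] from win [0.5733897  0.01305656]
```

```bash
echo '{"sx": [0,0,0,0,0,0],"sy": [-0.003,-0.003,-0.003,-0.003,-0.003,-0.003],"sz": [0.06,0.12,0.17,0.19,0.2005,0.2005],"ax": [0,0,0,0,0,0],"ay": [0,0,0,0,0,0],"az": [0,0,0,0,0,0]}' | python3 -m pendant
echo '{"sx": [0.015,0.025,0.035,0.045,0.055,0.063,0.068,0.070,0.070],"sy": [0,0,0,0,0,0,0,0,0],"sz": [0,0,0,0,0,0,0,0,0],"ax": [0,0,0,0,0,0,0,0,0],"ay": [0,0,0,0,0,0,0,0,0],"az": [0,0,0,0,0,0,0,0,0]}' | python3 -m pendant
python3 - <<'E'
from bench import vision
from h import *
c=vision.capture("top"); cv2.imwrite("pics/top2.png",c["frame"][:,:,::-1]); np.savez("top2.npz",**c)
c=vision.capture("wrist"); cv2.imwrite("pics/wrist2.png",c["frame"][:,:,::-1]); np.savez("wrist2.npz",**c)
E
```

```text
time_s: 2.82
tcp_pos: [0.5062, 0.0311, 0.028]
eef_rot: [3.138, -0.147, -0.001]
ft_force: [0.4, 0.1, -0.2]
finger_gap: 0.0201
grip_force: 0.0
time_s: 3.95
tcp_pos: [0.5757, 0.0247, 0.028]
eef_rot: [-3.138, 0.146, 0.0]
ft_force: [0.3, -0.2, 0.4]
finger_gap: 0.0202
grip_force: 0.0
```

View pics/wrist2.png

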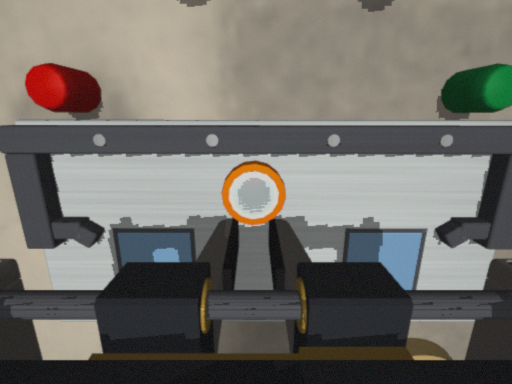

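The wrist view shows the disc's top edge at row 161 and the rail's edge at about row 153, so roughly 5 mm is left. I'll push on in small steps.

```bash
echo '{"sx": [0.002,0.004,0.0045,0.0045],"sy": [0,0,0,0],"sz": [0,0,0,0],"ax": [0,0,0,0],"ay": [0,0,0,0],"az": [0,0,0,0]}' | python3 -m pendant
echo '{"sx": [0.001,0.001],"sy": [0,0],"sz": [0,0],"ax": [0,0],"ay": [0,0],"az": [0,0]}' | python3 -m pendant
echo '{"sx": [0.001,0.001],"sy": [0,0],"sz": [0,0],"ax": [0,0],"ay": [0,0],"az": [0,0]}' | python3 -m pendant
```

```text
time_s: 4.55
tcp_pos: [0.5804, 0.0243, 0.0281]
eef_rot: [-3.138, 0.146, 0.0]
ft_force: [0.7, -0.1, 0.9]
finger_gap: 0.02
grip_force: 0.0
time_s: 4.8
tcp_pos: [0.5814, 0.0242, 0.0281]
eef_rot: [-3.138, 0.146, -0.0]
ft_force: [-0.1, -0.2, -0.1]
finger_gap: 0.0198
grip_force: 0.0
time_s: 5.05
tcp_pos: [0.5821, 0.0241, 0.028]
eef_rot: [3.138, -0.146, -0.001]
ft_force: [-0.5, -0.0, -0.0]
finger_gap: 0.0203
grip_force: 0.4
```

```bash
echo '{"sx": [0.001,0.001],"sy": [0,0],"sz": [0,0],"ax": [0,0],"ay": [0,0],"az": [0,0]}' | python3 -m pendant
echo '{"sx": [0.001,0.001],"sy": [0,0],"sz": [0,0],"ax": [0,0],"ay": [0,0],"az": [0,0]}' | python3 -m pendant
python3 - <<'E'
from bench import vision
from h import *
c=vision.capture("wrist"); cv2.imwrite("pics/wrist3.png",c["frame"][110:250,150:360,::-1].repeat(3,0).repeat(3,1)); np.savez("wrist3.npz",**c)
E
```

```text
time_s: 5.3
tcp_pos: [0.5825, 0.0241, 0.0278]
eef_rot: [3.138, -0.146, -0.003]
ft_force: [-3.6, 0.5, 2.1]
finger_gap: 0.0203
grip_force: 2.0
time_s: 5.55
tcp_pos: [0.5828, 0.024, 0.0277]
eef_rot: [3.138, -0.146, -0.005]
ft_force: [-6.4, 0.2, 2.6]
finger_gap: 0.02
grip_force: 3.5
```

View pics/wrist3.png

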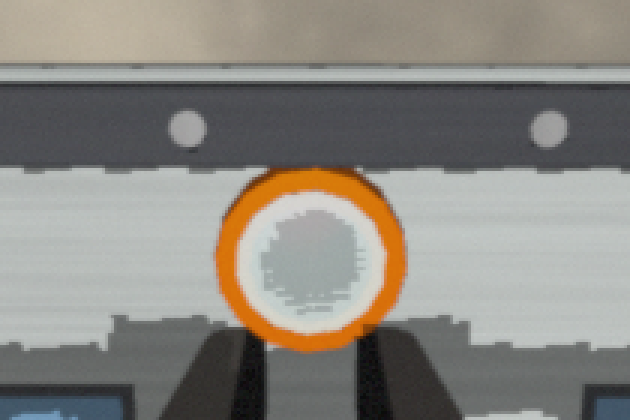

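The crop shows the ring touching the rail at the top, centred between the fingers, with the push force up to 6.4 N. The disc is on the rail. Next I back off, lift, turn and close the fingers.

```bash
echo '{"sx": [-0.012,-0.015,-0.015,-0.015],"sy": [0,0,0,0],"sz": [0,0,-0.035,-0.035],"ax": [0,0,0,0],"ay": [0,0,0,0],"az": [0,0,0,0]}' | python3 -m pendant
echo '{"sx": [0.029,0.029,0.029,0.029,0.029,0.029,0.029,0.029,0.029],"sy": [-0.0405,-0.0405,-0.0405,-0.0405,-0.0405,-0.0405,-0.0405,-0.0405,-0.0405],"sz": [0,0,0,0,0,0,0,0,0],"ax": [0,0,0,0,0,0,0,0,0],"ay": [0,0,0,0,0,0,0,0,0],"az": [0.18,0.36,0.54,0.72,0.9,1.08,1.22,1.22,1.22]}' | python3 -m pendant 0
python3 - <<'E'
from bench import vision,status
from m import *
print(status.get_state()["joint_pos"])
c=vision.capture("wrist"); cv2.imwrite("pics/wrist4.png",c["frame"][:,:,::-1]); np.savez("wrist4.npz",**c)
c=vision.capture("top");np.savez("top4.npz",**c)
E
```

```text
time_s: 6.1
tcp_pos: [0.5716, 0.0254, 0.0654]
eef_rot: [-3.138, 0.146, -0.008]
ft_force: [0.7, -0.4, -0.8]
finger_gap: 0.0199
grip_force: 0.0
time_s: 7.22
tcp_pos: [0.602, 0.0629, 0.0628]
eef_rot: [2.491, -1.914, -0.0]
ft_force: [-0.7, -0.4, 0.2]
finger_gap: 0.0004
grip_force: 0.0
[ 1.01719066e-01  5.20161502e-01  1.79770152e+00 -2.10148644e-05
  8.23817286e-01  2.98262900e+00]
```

View pics/wrist4.png

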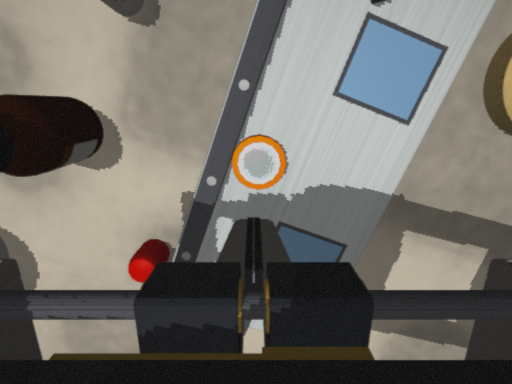

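```bash
echo '{"sx": [0,0,0],"sy": [0,0,0],"sz": [0.02,0.0345,0.0345],"ax": [0,0,0],"ay": [0,0,0],"az": [0,0,0]}' | python3 -m pendant
echo '{"sx": [0.0075,0.0113,0.015,0.0188,0.0235,0.0281,0.0281],"sy": [0.0028,0.0042,0.0056,0.0069,0.0087,0.0104,0.0104],"sz": [0,0,0,0,0,0,0],"ax": [0,0,0,0,0,0,0],"ay": [0,0,0,0,0,0,0],"az": [0,0,0,0,0,0,0]}' | python3 -m pendant
python3 - <<'E'
from bench import vision,status
from m import *
c=vision.capture("wrist"); cv2.imwrite("pics/wrist5.png",c["frame"][:,:,::-1]); np.savez("wrist5.npz",**c)
E
```

```text
time_s: 7.7
tcp_pos: [0.6005, 0.0628, 0.0265]
eef_rot: [2.487, -1.916, -0.004]
ft_force: [0.3, -0.1, 0.2]
finger_gap: 0.0005
grip_force: 0.0
time_s: 8.57
tcp_pos: [0.5991, 0.0328, 0.0286]
eef_rot: [2.488, -1.918, -0.0]
ft_force: [0.5, -0.2, 0.3]
finger_gap: 0.0003
grip_force: 0.0
```

View pics/wrist5.png

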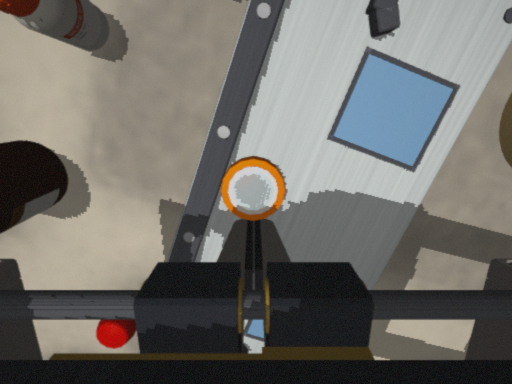

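The wrist view shows the ring (254,188) in contact with the fingertips and beside the rail edge. I'll push on to just before the window and check the offset numerically.

```bash
echo '{"sx": [0.0075,0.015,0.0225,0.03,0.0347,0.0347],"sy": [0.0028,0.0056,0.0083,0.0111,0.0128,0.0128],"sz": [0,0,0,0,0,0],"ax": [0,0,0,0,0,0],"ay": [0,0,0,0,0,0],"az": [0,0,0,0,0,0]}' | python3 -m pendant
cat > chk.py <<'E'
from bench import vision,status
from m import *
import sys
X=np.array([.9957,-.0929]);Y=np.array([.0929,.9957]);o=np.array([.572,.0132])
c=vision.capture("wrist");np.savez("last.npz",**c)
for f in ["wrist3.npz","wrist4.npz","wrist5.npz","last.npz"]:
    c=dict(np.load(f)); e,ax=ring(c,(200,110,310,235)); p=ray(c,e,.023)[:2]-o; print(f,np.round(e,1),np.round(ax,1),"blank stage mm",np.round([1e3*X@p,1e3*Y@p],1))
p=status.get_state()["tcp_pos"][:2]-o;print("tool",1e3*X@p,1e3*Y@p)
E
python3 chk.py
```

```text
time_s: 9.38
tcp_pos: [0.5956, -0.0041, 0.0286]
eef_rot: [-2.488, 1.918, -0.0]
ft_force: [0.3, -0.3, -0.0]
finger_gap: 0.0002
grip_force: 0.0
wrist3.npz [253.2 195.5] [63.1 63.9] blank stage mm [37.9 11.3]
wrist4.npz [258.4 161.8] [54.1 54.9] blank stage mm [37.1 10.6]
wrist5.npz [252.4 188.2] [63.7 64.6] blank stage mm [37.2 -8.4]
last.npz [252.5 188.1] [63.7 64. ] blank stage mm [ 37.1 -45.5]
tool 25.087865585392016 -14.749967639626565
```

```bash
echo '{"sx": [0.0075,0.015,0.0225,0.03,0.0375,0.045,0.0525,0.06,0.0638,0.0638],"sy": [0.0028,0.0056,0.0083,0.0111,0.0139,0.0167,0.0194,0.0222,0.0236,0.0236],"sz": [0,0,0,0,0,0,0,0,0,0],"ax": [0,0,0,0,0,0,0,0,0,0],"ay": [0,0,0,0,0,0,0,0,0,0],"az": [0,0,0,0,0,0,0,0,0,0]}' | python3 -m pendant
python3 chk.py | tail -2
```

```text
time_s: 10.68
tcp_pos: [0.589, -0.0717, 0.0286]
eef_rot: [-2.488, 1.918, -0.0]
ft_force: [-0.4, -0.2, -0.4]
finger_gap: 0.0002
grip_force: 0.0
last.npz [252.  188.3] [63.6 64.2] blank stage mm [  37.1 -113.2]
tool 24.84121214070912 -82.69471255456729
```

Now I'll creep in 5 mm, then by 1–2 mm until the force rises.

```bash
echo '{"sx": [0.0023,0.0047,0.0047],"sy": [0.0009,0.0017,0.0017],"sz": [0,0,0],"ax": [0,0,0],"ay": [0,0,0],"az": [0,0,0]}' | python3 -m pendant
echo '{"sx": [0.0014,0.0014],"sy": [0.0005,0.0005],"sz": [0,0],"ax": [0,0],"ay": [0,0],"az": [0,0]}' | python3 -m pendant | sed -n '2p;4p'
echo '{"sx": [0.0009,0.0009],"sy": [0.0004,0.0004],"sz": [0,0],"ax": [0,0],"ay": [0,0],"az": [0,0]}' | python3 -m pendant| sed -n '2p;4p'
python3 chk.py | tail -2
```

```text
time_s: 11.1
tcp_pos: [0.5886, -0.0765, 0.0286]
eef_rot: [-2.488, 1.918, -0.0]
ft_force: [-0.9, 0.0, -0.6]
finger_gap: 0.0006
grip_force: 0.0
tcp_pos: [0.5885, -0.0779, 0.0286]
ft_force: [-0.3, 0.5, -0.0]
tcp_pos: [0.5883, -0.0789, 0.0286]
ft_force: [0.7, -0.5, -0.5]
last.npz [251.7 189.3] [63.5 64.3] blank stage mm [  37.  -119.7]
tool 24.773889444068892 -90.14507005577784
```

```bash
echo '{"sx": [0.0009,0.0009],"sy": [0.0004,0.0004],"sz": [0,0],"ax": [0,0],"ay": [0,0],"az": [0,0]}' | python3 -m pendant| sed -n '2p;4p'
echo '{"sx": [0.0009,0.0009],"sy": [0.0004,0.0004],"sz": [0,0],"ax": [0,0],"ay": [0,0],"az": [0,0]}' | python3 -m pendant| sed -n '2p;4p'
python3 chk.py | tail -2
```

```text
tcp_pos: [0.5881, -0.0799, 0.0286]
ft_force: [0.6, 0.6, 0.3]
tcp_pos: [0.5878, -0.0804, 0.0286]
ft_force: [-0.9, 3.9, 1.1]
last.npz [251.2 189.7] [63.2 64.2] blank stage mm [  36.9 -120.9]
tool 24.47011572817403 -91.70677066925407
```

```bash
echo '{"sx": [0.0009,0.0009],"sy": [0.0004,0.0004],"sz": [0,0],"ax": [0,0],"ay": [0,0],"az": [0,0]}' | python3 -m pendant| sed -n '2p;4p'
echo '{"sx": [-0.008,-0.02,-0.02,-0.02,-0.02,-0.02,-0.02],"sy": [0,0,0,0,0,0,0],"sz": [0,0,-0.03,-0.07,-0.1,-0.1,-0.1],"ax": [0,0,0,0,0,0,0],"ay": [0,0,0,0,0,0,0],"az": [0,0,0,0,0,0,0]}' | python3 -m pendant
python3 - <<'E'
from bench import vision
from m import *
c=vision.capture("wrist"); cv2.imwrite("pics/wrist6.png",c["frame"][:,:,::-1]); np.savez("last.npz",**c)
X=np.array([.9957,-.0929]);Y=np.array([.0929,.9957]);o=np.array([.572,.0132])
e,ax=ring(c,(150,60,350,210)); p=ray(c,e,.023)[:2]-o; print(e,ax,1e3*X@p,1e3*Y@p)
E
```

```text
tcp_pos: [0.5876, -0.0806, 0.0286]
ft_force: [-0.7, 8.8, 0.8]
time_s: 13.32
tcp_pos: [0.5821, -0.0621, 0.1278]
eef_rot: [2.488, -1.917, -0.001]
ft_force: [0.1, -0.5, 0.3]
finger_gap: 0.0004
grip_force: 0.0
[251.01716614 142.78604126] (41.92072296142578, 42.258792877197266) 36.66518030686661 -120.47809675510489
```

View pics/wrist6.png

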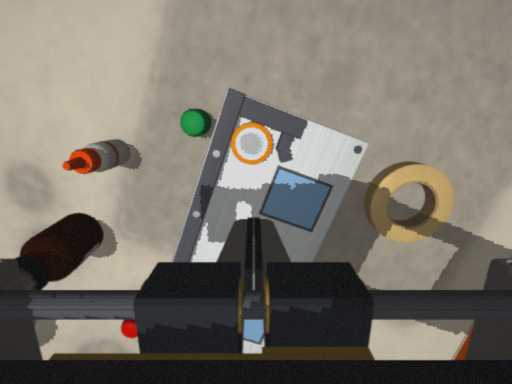

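The wrist view shows the ring (251,143) seated in the green-cap pocket (cap at 195,122). It touches the rail and end stop, the fingers are clear, and the tape and bottles are still standing.

```bash
python3 -c "
from bench import hand_in
print(hand_in())"
```

```text
the job is handed in; nothing more can be done
None
```

I pushed the blank to the rail and slid it along into the right-hand pocket at the green cap, seated against the rail and end stop (camera check within about 1 mm), and handed the job in at about 13 s; no verdict was printed.

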